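Close the dry-bath heater with the lid that fits

TASK

Three look-alike blue metal lids with black bar handles lie on the bench, differing only in length. Pick the one that fills the opening in the top of the white dry-bath heater, lower it into the opening without dropping it, and press it down against its stiff black sealing frame until its plate is level and flush with the rim all round. Leave the other two lids and everything else on the bench where they are.

Things in the scene. Friction and masses are not known exactly. Their poses are not given: they have to be found in the camera images.
- dry_bath: white dry-bath heater fixed to the bench, casing 150 mm (body x) x 200 mm (body y) x 70 mm high, blue control strip on its -x face. In its top is an opening 89 mm (body x) x 135 mm (body y), centred, whose edge has a steel 45 degree lead-in bevel 4 mm wide and 4 mm deep (97 x 143 mm at the rim). Origin: centre of the underside; z up, rim at z = 70 mm
- home (a point): point 58 mm above the dry bath's origin, on its centre line: where the centre of the right lid's underside lies once the lid is pressed fully home (its plate top then level with the 70 mm rim). Axes as the dry bath
- seal_frame (a joint): black rubber sealing frame inside the opening on which the lid rests; slides straight down. 0 = fully raised (its top 64 mm above the dry bath's origin, so a lid laid on it stands 6 mm proud of the rim), 0.006 m = fully down (top at 58 mm). Stiff and damped: takes about 6 N, and more when pushed fast, does not sink under a lid's weight, and stays where it is pushed
- lid_a: loose blue-painted metal lid, a flat plate 110 mm long (body y) x 84 mm wide (body x) x 12 mm thick, with a black bar handle upright on its middle: 60 mm long along body y, 14 mm wide along body x, 28 mm high, so its top is 40 mm above the underside. Origin: centre of the underside; z up. 0.16 kg before variation. Either way round is the same.
- lid_b: loose blue-painted metal lid, a flat plate 130 mm long (body y) x 84 mm wide (body x) x 12 mm thick, with a black bar handle upright on its middle: 60 mm long along body y, 14 mm wide along body x, 28 mm high, so its top is 40 mm above the underside. Origin: centre of the underside; z up. 0.16 kg before variation. Either way round is the same.
- lid_c: loose blue-painted metal lid, a flat plate 150 mm long (body y) x 84 mm wide (body x) x 12 mm thick, with a black bar handle upright on its middle: 60 mm long along body y, 14 mm wide along body x, 28 mm high, so its top is 40 mm above the underside. Origin: centre of the underside; z up. 0.16 kg before variation. Either way round is the same.
- beaker: empty glass beaker, 66 mm across, 78 mm high, bystander; origin at centre of underside
- timer: white lab timer, 62 x 62 x 20 mm, bystander; origin at centre of underside
- tape_roll: roll of beige tape, 53 mm across, 19 mm high, bystander; origin at centre of underside
Things that resemble listed ones, but are neither listed nor needed, are in the scene too. What is shaped like the lid_b but brown is not meant.

How it is judged:
By the outcome, as a careful person would: the job done as asked, in the order asked, and still so for the second after the job is handed in, with the robot touching nothing.
It also fails if it takes over 45 s, if anything falls off the work surface, if the arm or the gripper's body presses on something with over 40 N, if the wrist force passes 120 N, or if a joint passes its speed limit or range.

ROBOT

A 6-joint arm with a two-finger parallel gripper is mounted at the origin on a cart in front of the work surface, level with it; the furniture and walls round the work are solid. World frame = base frame: x ahead of the robot, y to its left, z up, the work surface at z = 0. Lengths are in m, angles in rad, forces in N, time in s.
With the tool pointing down it reaches from about 0.35 to 0.85 m from the base axis. Payload 8.1 kg.
Tool frame: the origin (TCP) lies on the centre line of the jaws, within the pads' length; the fingertips stand 17 mm ahead of it and the grasp point (between the pads) lies 2 mm behind it; z points along the fingers, y is the line along which they close (so a half turn about z gives the same grasp; the last joint's range is limited). The gripper opens to 93 mm and grips with 3 to 60 N. Pads are 15 mm wide; open, the fingers measure 128 mm over their backs; the gripper's body (75 mm by 188 mm) begins 65 mm behind the grasp point.
Start: joints at [-1.34, 0.13, 1.488, -0, 1.523, -0.085], TCP at [0.186, -0.57, 0.236] pointing down, gripper open.
Joint ranges: [-2.96, 2.96], [-0.89, 2.26], [0.02, 2.5], [-1.34, 4.48], [0, 2.73], [-2.66, 2.66]. Speed limits (rad/s): [2.39, 2.39, 2.79, 3.14, 3.14, 3.14].

INTERFACE

Orientations are given as a rotation vector (axis times angle).
In Python, from plant import telemetry, viewer, order gives the robot as it stands.
- The arm moves only by the tool send_rows, never from a script. Its argument "plan" is a list that holds one entry, the list of rows, each a list of 5 numbers: the closure, from -1 (fully open) to 1 (shut), then the shift along the world's x, y, z normalised to -1 to 1, where 1 is 0.2 m, then the turn about the world's z normalised to -1 to 1, where 1 is 60 degrees. A call has 1 to 20 rows; each row is the pose to reach, as a shift and turn from the pose commanded when the call began; what a row does not reach only later rows make up. A row lasts 1/12 s, in which the tool goes at most 41.7 mm and 7.16 degrees, less where a joint would pass 70% of its speed; a pose out of reach is approached as far as the arm can. A call with a number of a shift or a turn outside -1 to 1 is refused whole. A call with a gripper value outside its range is refused whole. The fingers move at their own pace and stop on an object; "force" is the grip in N (left out, the last holds). Time passes only in rows, so rows that repeat a pose let the fingers close. It gives the time, the measured TCP pose, the force, the opening and the grip force at its end, in the units of the state.
- telemetry.read_state(): the state, without advancing time (a new reading comes with each control period).
- viewer.read_camera(name): name is "side" or "top"; returns (picture, depth): 400x640x3 uint8, blue, green, red; 400x640 float32, m along the optical axis (not along the pixel's ray), 0 where there is no reading.
- viewer.calibration(name): a dict with "camera_matrix" (3x3 intrinsics, pixels), "dist_coeffs" ([k1, k2, p1, p2, k3] as OpenCV has them; the pictures are not rectified), "extrinsics" (4x4, takes a point from camera to world coordinates). Camera axes: x right, y up, looking along -z (the intrinsics and any distortion apply to the point x, -y, -z); pixel columns grow to the right and rows downward; lengths in m; the calibration is good to about 2 mm. A picture is of the moment at which its call begins. calibration takes no time and is no camera call.
- order.close_job(): hands the job in; it is judged then, once.
The state is a dict: "t": time; "q": joint angles; "dq": joint speeds; "joint_torque": joint torques, N m; "tool_pos": TCP position; "orientation": TCP orientation; "force": force on the tool from outside, world axes, zero at the start; "wrist_torque": the same for the moment, N m; "opening": finger opening in m; "gripper_force": force on a finger pad.
Only numpy, scipy, OpenCV 4.12 (cv2) and the standard library are available. Lean on these libraries where they do the work, as an engineer would, in place of code of your own. Each camera call takes 0.05 s, during which the arm holds its last target. There are 200 camera calls.

## Working session

There is one attempt and no reset: what is moved stays moved. The work goes in short steps, Python scripts to look and compute and a tool call to move; the robot and the scene stay as the last step left them, time stands still between calls to the robot, and variables do not carry over. Pictures are saved under pics/ and viewed, at most 10 in all, crops included, and the job is handed in when it is done.

Besides the shell and the picture viewer there is one more tool, called after "Request:" as name(argument=value, ...) on one line, values as JSON. send_rows: Moves the arm, as the interface text tells. Scaled input: -1 to 1 covers 0.2 m each way for a shift and 60 degrees each way for a turn. Its arguments: {"type":"object","properties":{"plan":{"type":"array"},"force":{"type":"number"}},"required":["plan"]}

```bash
mkdir -p pics; cat > h.py <<'E'
import numpy as np, cv2
from plant import telemetry, viewer, order
def cast(name,uv,z):
    c=viewer.calibration(name);K=np.array(c["camera_matrix"],float);E=np.array(c["extrinsics"],float)
    p=cv2.undistortPoints(np.array(uv,np.float64).reshape(-1,1,2),K,np.array(c["dist_coeffs"],float)).reshape(-1,2)
    d=np.c_[p[:,0],-p[:,1],-np.ones(len(p))]@E[:3,:3].T;o=E[:3,3]
    return o+d*((z-o[2])/d[:,2])[:,None]
def cloud(name,depth):
    c=viewer.calibration(name);K=np.array(c["camera_matrix"],float);E=np.array(c["extrinsics"],float)
    h,w=depth.shape;uv=np.stack(np.meshgrid(np.arange(w),np.arange(h)),-1).reshape(-1,1,2).astype(float)
    p=cv2.undistortPoints(uv,K,np.array(c["dist_coeffs"],float)).reshape(-1,2);d=depth.reshape(-1)
    return (np.c_[p[:,0]*d,-p[:,1]*d,-d]@E[:3,:3].T+E[:3,3]).reshape(h,w,3)
E
python3 - <<'E'
from h import *
for n in("top","side"):
    im,d=viewer.read_camera(n);cv2.imwrite(f"pics/{n}0.png",im);np.savez(f"{n}0.npz",im=im,d=d)
    print(n,np.round(viewer.calibration(n)["extrinsics"],3).tolist(),np.round(viewer.calibration(n)["camera_matrix"],1).tolist())
print(telemetry.read_state())
E
```

```text
top [[0.074, 0.976, -0.203, 0.322], [-0.997, 0.073, -0.014, 0.157], [0.001, 0.203, 0.979, 1.284], [0.0, 0.0, 0.0, 1.0]] [[392.8, 0.0, 329.2], [0.0, 392.8, 199.3], [0.0, 0.0, 1.0]]
side [[0.96, 0.117, -0.252, 0.159], [-0.278, 0.379, -0.883, -1.274], [-0.008, 0.918, 0.396, 0.73], [0.0, 0.0, 0.0, 1.0]] [[450.9, 0.0, 324.4], [0.0, 450.9, 199.2], [0.0, 0.0, 1.0]]
{'t': 0.1, 'q': array([-1.34039846e+00,  1.31081579e-01,  1.48914187e+00, -3.86523546e-05,
        1.52298095e+00, -8.54110878e-02]), 'dq': array([-0.00037752, -0.00078744, -0.00121572,  0.00103848,  0.00028632,
       -0.00065068]), 'joint_torque': array([ 1.89721459e-04, -5.61343718e+01, -4.93095267e+01,  7.70027633e-02,
        2.91366497e-02, -4.55204463e-05]), 'tool_pos': array([ 0.18624581, -0.56986995,  0.2347104 ]), 'orientation': array([-3.10092278e+00, -4.93763199e-01,  2.43732085e-04]), 'force': array([-1.39010585,  0.3397767 ,  0.21421928]), 'wrist_torque': array([-0.03246462, -0.00343459, -0.00530015]), 'gripper_force': 0.0, 'opening': 0.09269551535801973}
```

View pics/top0.png

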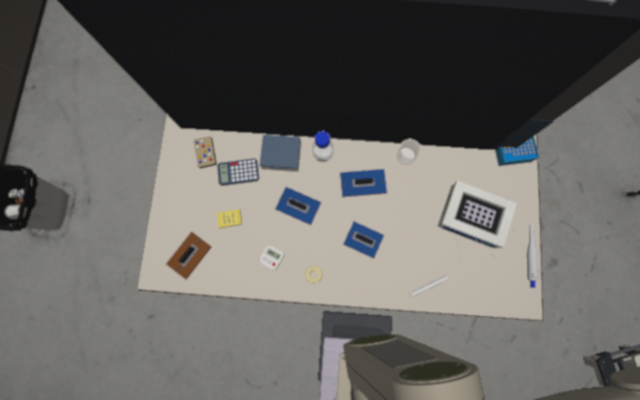

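View pics/side0.png

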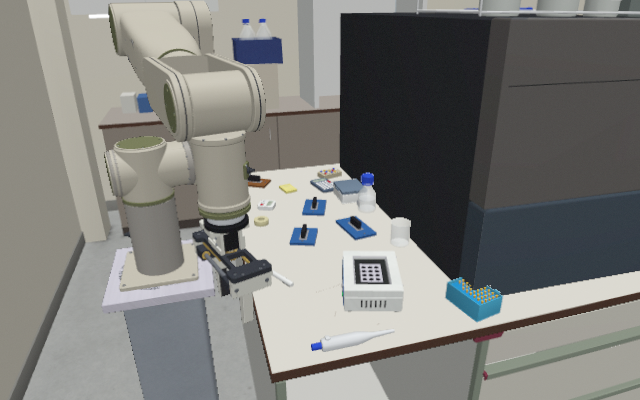

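The top view shows blue lids at about (298,206), (363,183) and (363,239), and the heater at (479,214) with a dark opening. A brown decoy is at (189,255). The side view agrees.

```bash
cat > m.py <<'E'
from h import *
def rect(P):
    (c,s,a)=cv2.minAreaRect((P[:,:2]*1000).astype(np.float32).reshape(-1,1,2))
    b=cv2.boxPoints((c,s,a));e=b[1]-b[0];f=b[2]-b[1]
    L=e if np.hypot(*e)>np.hypot(*f) else f
    return np.round(c,1),np.round(sorted(s),1),round(float(np.degrees(np.arctan2(L[1],L[0]))%180),1)
def big(mask,z,name,lo=60,hi=20000):
    for c in cv2.findContours(mask.astype(np.uint8),cv2.RETR_EXTERNAL,cv2.CHAIN_APPROX_NONE)[0]:
        if lo<cv2.contourArea(c)<hi:
            yield c.reshape(-1,2).mean(0).round(), rect(cast(name,c.reshape(-1,2),z))
E
python3 - <<'E'
from m import *
f=np.load("top0.npz");im,d=f["im"],f["d"];hsv=cv2.cvtColor(im,cv2.COLOR_BGR2HSV)
roi=np.zeros(d.shape,bool);roi[125:320,140:545]=1
blue=cv2.morphologyEx((roi&cv2.inRange(hsv,(105,130,60),(125,255,255)).astype(bool)).astype(np.uint8),cv2.MORPH_CLOSE,np.ones((9,9)))
X=cloud("top",d)
for r in big(blue,.012,"top"): print("blue",r)
dark=roi&(im.max(2)<60)
for r in big(dark,.04,"top",30): print("dark@.04",r)
wh=X[...,2]; m=roi&(wh>.06)&(wh<.085); m[:,:430]=0
for r in big(m,.07,"top"): print("casing depth",r)
c=im[175:255,430:530];cv2.imwrite("pics/c1.png",np.hstack([cv2.resize(c,None,fx=6,fy=6,interpolation=cv2.INTER_NEAREST)]))
print(np.median(X[200:210,285:290,2]),[round(float(X[v,u,2]),3) for u,v in((298,206),(363,183),(363,239),(454,215),(480,214),(505,214),(290,206))])
print((X[185:245:3,480,2]*1000).round())
E
```

```text
blue (array([363., 239.]), (array([462. ,  55.7]), array([ 75.6, 101. ]), 69.5))
blue (array([298., 205.]), (array([558.1, 277.5]), array([ 75.4, 121.1]), 70.2))
blue (array([363., 182.]), (array([651.6,  67.3]), array([ 75.8, 140.2]), 99.0))
blue (array([521., 149.]), (array([ 811.7, -456. ]), array([56.7, 98.6]), 106.3))
blue (array([322., 138.]), (array([795.5, 215.8]), array([48. , 54.2]), 4.3))
dark@.04 (array([186., 254.]), (array([369.4, 611.8]), array([15.8, 56.2]), 147.8))
dark@.04 (array([364., 239.]), (array([461.1,  56.6]), array([10. , 50.7]), 67.5))
dark@.04 (array([297., 204.]), (array([556.4, 276.8]), array([10.6, 53.9]), 70.0))
dark@.04 (array([479., 213.]), (array([ 570., -310.]), array([ 82.4, 129.1]), 72.6))
dark@.04 (array([363., 181.]), (array([649.2,  67.9]), array([12.5, 50.6]), 101.6))
dark@.04 (array([362., 131.]), (array([801.8,  79.9]), array([  86.3, 1239.1]), 94.3))
casing depth (array([479., 214.]), (array([ 563.5, -299.1]), array([154.7, 205.4]), 72.5))
casing depth (array([475., 142.]), (array([ 800.5, -288.8]), array([ 12.1, 299.6]), 90.0))
0.012733742604326248 [0.037, 0.035, 0.038, 0.069, 0.05, 0.069, 0.013]
[-1. -2. 72. 72. 70. 61. 58. 49. 55. 52. 53. 49. 54. 61. 64. 70. 68. 68.
 58. 37.]
```

View pics/c1.png

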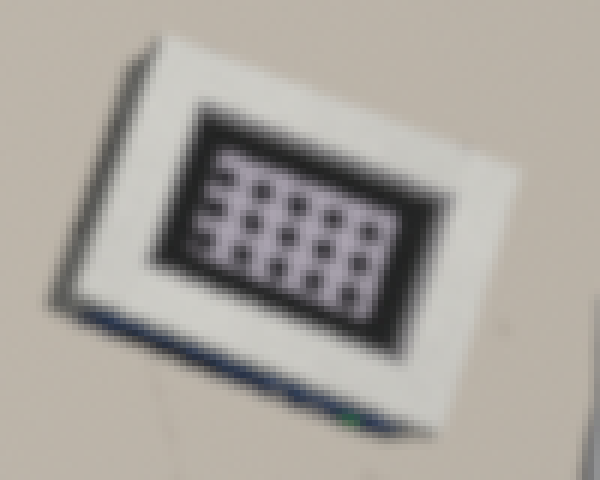

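```bash
cat >> m.py <<'E'
def subrect(ch,box,thr,z,name="top",below=True,s=8):
    u0,v0,u1,v1=box
    g=cv2.resize(ch[v0:v1,u0:u1].astype(np.float32),None,fx=s,fy=s,interpolation=cv2.INTER_CUBIC)
    m=((g<thr) if below else (g>thr)).astype(np.uint8)
    c=max(cv2.findContours(m,cv2.RETR_EXTERNAL,cv2.CHAIN_APPROX_NONE)[0],key=cv2.contourArea).reshape(-1,2)
    return rect(cast(name,(c+.5)/s-.5+[u0,v0],z))
E
python3 - <<'E'
from m import *
f=np.load("top0.npz");im,d=f["im"],f["d"];R=im[...,2];S=cv2.cvtColor(im,cv2.COLOR_BGR2HSV)[...,1]
print("bench R",R[190,270],"lid R",R[205,285],"white",im[190,470],"bench",im[175,470],"dark",R[228,455:500])
for t in(80,100,120):
  print(t,"lidb",subrect(R,(272,180,326,232),t,.012),"a",subrect(R,(338,217,390,262),t,.012),"c",subrect(R,(335,163,392,202),t,.012))
  # opening: crop strictly inside white top
for t in(90,130,160):
  print(t,"open",subrect(R,(450,188,508,238),t,.07), "open@64",subrect(R,(450,188,508,238),t,.064))
print("handle b",[subrect(im[...,0],(284,193,312,218),t,.04) for t in(45,60)])
E
```

```text
bench R 189 lid R 43 white [198 204 205] bench [169 180 188] dark [173 185 191 197 202 205 205 206 206 206 206 206 206 204 205 204 203 201
 199 195 190 181 166 147 129 114  95  75  60  51  44  40  44  57  71  73
  56  40  36  35  43  66  98 133 167]
80 lidb (array([557.9, 277.4]), array([ 78.9, 124.7]), 70.1) a (array([461.9,  55.6]), array([ 78.9, 104. ]), 69.4) c (array([651.2,  67.3]), array([ 79.4, 143.8]), 99.0)
100 lidb (array([558. , 277.4]), array([ 81.3, 127.3]), 70.1) a (array([461.9,  55.6]), array([ 81.3, 106.5]), 69.4) c (array([651.3,  67.4]), array([ 81.9, 146.6]), 98.9)
120 lidb (array([558. , 277.4]), array([ 83.7, 129.8]), 70.3) a (array([462. ,  55.6]), array([ 83.6, 108.8]), 69.4) c (array([651.3,  67.4]), array([ 84.7, 148.9]), 99.0)
90 open (array([ 564.3, -299.3]), array([ 86.3, 132.1]), 72.6) open@64 (array([ 565.5, -301.5]), array([ 86.8, 132.7]), 72.6)
130 open (array([ 564.6, -300. ]), array([ 92.4, 137.7]), 72.6) open@64 (array([ 565.8, -302.3]), array([ 92.8, 138.4]), 72.6)
160 open (array([ 564.8, -300.4]), array([ 96.9, 142.4]), 72.7) open@64 (array([ 566. , -302.7]), array([ 97.4, 143.1]), 72.7)
handle b [(array([556.2, 276.7]), array([ 8.5, 52.6]), 69.4), (array([556.2, 276.8]), array([11.8, 56.1]), 69.8)]
```

Request:
send_rows(plan=[[[-1, 0.074, 0.17, -0.02, 0.035], [-1, 0.148, 0.34, -0.04, 0.07], [-1, 0.222, 0.51, -0.06, 0.105], [-1, 0.296, 0.68, -0.08, 0.14], [-1, 0.37, 0.85, -0.1, 0.175], [-1, 0.37, 0.85, -0.1, 0.175]]])

```text
t: 0.6
tool_pos: [0.262, -0.3947, 0.2137]
orientation: [-3.038, -0.783, -0.001]
force: [-0.8, 1.3, -0.2]
opening: 0.093
gripper_force: 0.0
```

Request:
send_rows(plan=[[[-1, 0.074, 0.17, -0.02, 0.035], [-1, 0.148, 0.34, -0.04, 0.07], [-1, 0.222, 0.51, -0.06, 0.105], [-1, 0.296, 0.68, -0.08, 0.14], [-1, 0.37, 0.85, -0.1, 0.175], [-1, 0.37, 0.85, -0.1, 0.175]]])

```text
t: 1.1
tool_pos: [0.3358, -0.2252, 0.1945]
orientation: [-2.954, -1.06, -0.002]
force: [-0.5, -0.4, -0.1]
opening: 0.093
gripper_force: 0.0
```

Request:
send_rows(plan=[[[-1, 0.074, 0.17, -0.02, 0.035], [-1, 0.148, 0.34, -0.04, 0.07], [-1, 0.222, 0.51, -0.06, 0.105], [-1, 0.296, 0.68, -0.08, 0.14], [-1, 0.37, 0.85, -0.1, 0.175], [-1, 0.37, 0.85, -0.1, 0.175]]])

```text
t: 1.6
tool_pos: [0.4095, -0.0553, 0.1748]
orientation: [-2.845, -1.327, -0.001]
force: [0.2, -0.7, -0.7]
opening: 0.0934
gripper_force: 0.0
```

Request:
send_rows(plan=[[[-1, 0.074, 0.17, -0.02, 0.035], [-1, 0.148, 0.34, -0.04, 0.07], [-1, 0.222, 0.51, -0.06, 0.105], [-1, 0.296, 0.68, -0.08, 0.14], [-1, 0.37, 0.85, -0.1, 0.175], [-1, 0.37, 0.85, -0.1, 0.175]]])

```text
t: 2.1
tool_pos: [0.4834, 0.1139, 0.1543]
orientation: [-2.713, -1.579, 0.0]
force: [1.1, -0.4, -0.4]
opening: 0.0926
gripper_force: 0.0
```

Request:
send_rows(plan=[[[-1, 0.074, 0.17, -0.02, 0.035], [-1, 0.148, 0.34, -0.04, 0.07], [-1, 0.222, 0.51, -0.06, 0.105], [-1, 0.296, 0.68, -0.08, 0.14], [-1, 0.37, 0.85, -0.1, 0.175], [-1, 0.37, 0.85, -0.1, 0.175], [-1, 0.37, 0.85, -0.1, 0.175], [-1, 0.37, 0.85, -0.1, 0.175], [-1, 0.37, 0.85, -0.1, 0.175]]])

```text
t: 2.85
tool_pos: [0.5565, 0.2782, 0.1358]
orientation: [2.565, 1.813, -0.0]
force: [0.2, 0.3, 0.2]
opening: 0.0927
gripper_force: 0.0
```

Request:
send_rows(plan=[[[-1, 0, -0.005, -0.13, -0.005], [-1, 0, -0.005, -0.26, -0.005], [-1, 0, -0.005, -0.36, -0.005], [-1, 0, -0.005, -0.44, -0.005], [-1, 0, -0.005, -0.49, -0.005], [-1, 0, -0.005, -0.515, -0.005], [-1, 0, -0.005, -0.515, -0.005], [-1, 0, -0.005, -0.515, -0.005]]])

```text
t: 3.52
tool_pos: [0.557, 0.2785, 0.0338]
orientation: [2.569, 1.808, 0.002]
force: [-0.4, -0.7, -0.1]
opening: 0.0932
gripper_force: 0.0
```

Request:
send_rows(plan=[[[1, 0, 0, 0, 0], [1, 0, 0, 0, 0], [1, 0, 0, 0, 0], [1, 0, 0, 0, 0], [1, 0, 0, 0, 0], [1, 0, 0, 0, 0], [1, 0, 0, 0, 0], [1, 0, 0, 0, 0], [1, 0, 0, 0, 0], [1, 0, 0, 0, 0], [1, 0, 0, 0, 0], [1, 0, 0, 0, 0]]], force=40)

```text
t: 4.52
tool_pos: [0.5565, 0.2786, 0.0326]
orientation: [2.569, 1.808, 0.0]
force: [1.0, -0.7, -0.1]
opening: 0.0175
gripper_force: 0.4
```

Request:
send_rows(plan=[[[1, 0, 0, 0, 0], [1, 0, 0, 0, 0], [1, 0, 0, 0, 0], [1, 0, 0, 0, 0], [1, 0, 0, 0, 0]]], force=50)

```text
t: 4.93
tool_pos: [0.5564, 0.2787, 0.0327]
orientation: [2.569, 1.809, 0.0]
force: [1.5, -0.8, -0.6]
opening: 0.0137
gripper_force: 50.0
```

Request:
send_rows(plan=[[[1, 0, 0, 0.05, 0], [1, 0, 0, 0.12, 0], [1, 0, 0, 0.22, 0], [1, 0, 0, 0.34, 0], [1, 0, 0, 0.46, 0], [1, 0, 0, 0.56, 0], [1, 0, 0, 0.63, 0], [1, 0, 0, 0.66, 0], [1, 0, 0, 0.66, 0]]])

```text
t: 5.68
tool_pos: [0.5574, 0.2791, 0.1672]
orientation: [2.568, 1.808, 0.006]
force: [0.0, -0.6, -1.8]
opening: 0.0137
gripper_force: 50.0
```

```bash
python3 - <<'E'
from h import *
im,d=viewer.read_camera("side");cv2.imwrite("pics/s2.png",cv2.resize(im[130:330,200:460],None,fx=3,fy=3,interpolation=cv2.INTER_CUBIC))
s=telemetry.read_state();print(s["t"],s["force"],s["wrist_torque"],s["opening"],s["gripper_force"])
E
```

```text
5.7333 [ 0.25617216  0.31663384 -3.06708273] [-0.0428876  -0.09588074  0.00827758] 0.01355880742231771 49.9995231628418
```

View pics/s2.png

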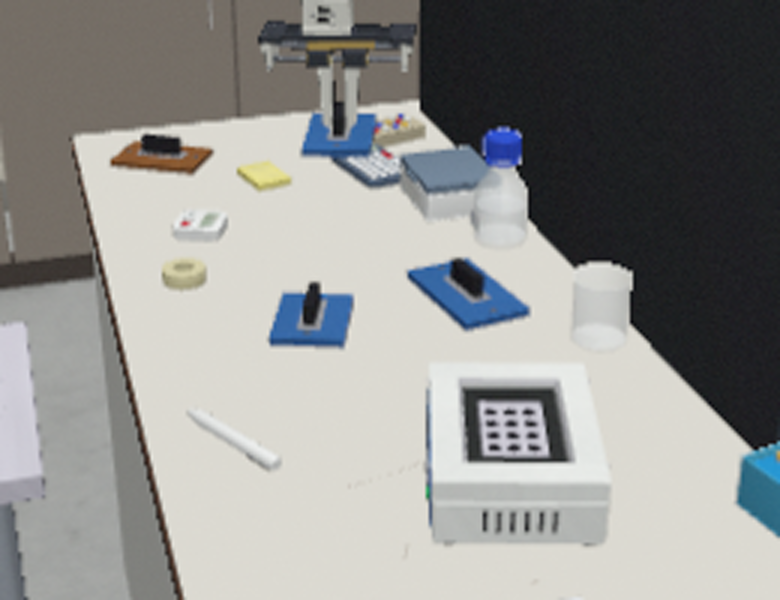

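The lid hangs level in the jaws at about (338,135) in the crop, and the other lids are undisturbed. Next I carry it over the heater.

Request:
send_rows(plan=[[[1, 0, -0.06, 0, 0], [1, 0.002, -0.17, 0, 0.002], [1, 0.004, -0.32, 0, 0.004], [1, 0.006, -0.48, 0, 0.006], [1, 0.008, -0.64, 0, 0.008], [1, 0.01, -0.8, 0, 0.01], [1, 0.012, -0.96, 0, 0.013]]])

```text
t: 6.32
tool_pos: [0.5571, 0.0844, 0.1625]
orientation: [-2.555, -1.825, 0.005]
force: [0.3, -0.4, -1.6]
opening: 0.0137
gripper_force: 50.0
```

Request:
send_rows(plan=[[[1, 0.002, -0.16, 0, 0.002], [1, 0.004, -0.32, 0, 0.004], [1, 0.006, -0.48, 0, 0.006], [1, 0.008, -0.64, 0, 0.008], [1, 0.01, -0.8, 0, 0.01], [1, 0.012, -0.96, 0, 0.013]]])

```text
t: 6.82
tool_pos: [0.5593, -0.1073, 0.1625]
orientation: [-2.542, -1.842, 0.004]
force: [1.5, 0.5, -1.7]
opening: 0.0136
gripper_force: 50.0
```

Request:
send_rows(plan=[[[1, 0.002, -0.16, 0, 0.002], [1, 0.004, -0.32, 0, 0.004], [1, 0.006, -0.48, 0, 0.006], [1, 0.008, -0.64, 0, 0.008], [1, 0.01, -0.8, 0, 0.01], [1, 0.012, -0.91, 0, 0.012], [1, 0.012, -0.96, 0, 0.012], [1, 0.012, -0.96, 0, 0.012], [1, 0.012, -0.96, 0, 0.012], [1, 0.012, -0.96, 0, 0.012]]])

```text
t: 7.65
tool_pos: [0.5632, -0.2959, 0.1637]
orientation: [-2.53, -1.859, 0.0]
force: [0.3, 0.2, -1.6]
opening: 0.0137
gripper_force: 50.0
```

```bash
python3 - <<'E'
from h import *
for n,b in(("side",(160,330,300,470)),("top",(150,270,410,550))):
    im,d=viewer.read_camera(n);np.savez(f"{n}3.npz",im=im,d=d)
    cv2.imwrite(f"pics/{n}3.png",cv2.resize(im[b[0]:b[1],b[2]:b[3]],None,fx=3.5,fy=3.5,interpolation=cv2.INTER_CUBIC))
s=telemetry.read_state();print(s["t"],s["force"],s["tool_pos"],s["orientation"],s["opening"])
E
```

```text
7.75 [ 0.18831476 -0.83248884 -1.50106444] [ 0.56361591 -0.29577289  0.16437411] [-2.53028316e+00 -1.86071446e+00 -5.44525447e-06] 0.013602233963024832
```

View pics/side3.png

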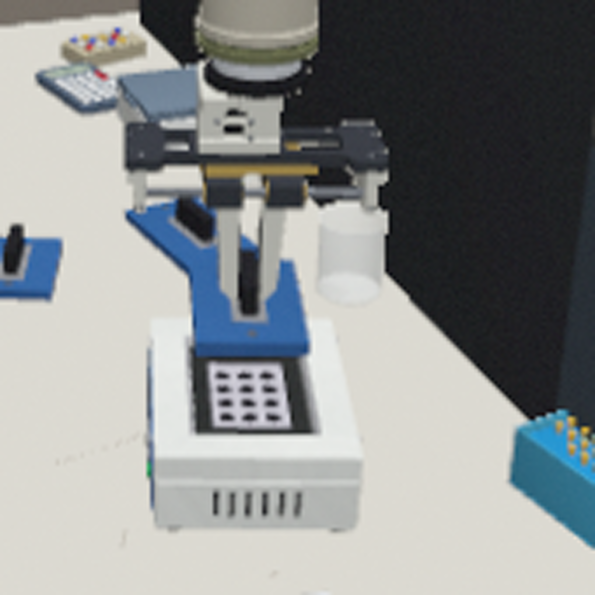

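View pics/top3.png

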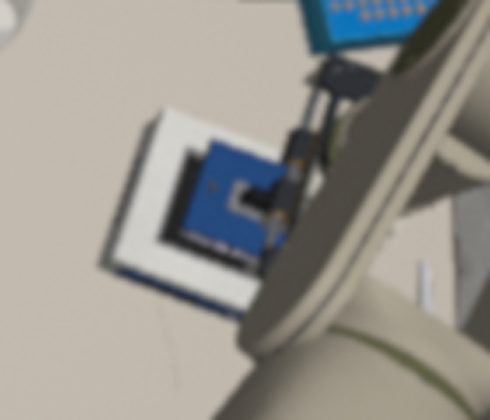

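Request:
send_rows(plan=[[[1, 0.007, -0.016, -0.06, 0], [1, 0.007, -0.016, -0.13, 0], [1, 0.007, -0.016, -0.19, 0], [1, 0.007, -0.016, -0.23, 0], [1, 0.007, -0.016, -0.255, 0], [1, 0.007, -0.016, -0.255, 0], [1, 0.007, -0.016, -0.255, 0], [1, 0.007, -0.016, -0.255, 0]]])

```text
t: 8.42
tool_pos: [0.5653, -0.3008, 0.1142]
orientation: [2.532, 1.859, 0.001]
force: [-0.8, -0.4, -2.1]
opening: 0.0137
gripper_force: 50.0
```

```bash
python3 - <<'E'
from h import *
for n,b in(("side",(210,320,325,415)),("top",(170,260,425,535))):
    im,d=viewer.read_camera(n);np.savez(f"{n}4.npz",im=im,d=d)
    cv2.imwrite(f"pics/{n}4.png",cv2.resize(im[b[0]:b[1],b[2]:b[3]],None,fx=5,fy=5,interpolation=cv2.INTER_CUBIC))
s=telemetry.read_state();print(s["t"],s["force"],s["tool_pos"],s["orientation"],s["opening"])
# expected side pixels: project true corners of rim/opening for the measured pose
c=viewer.calibration("side");K=np.array(c["camera_matrix"]);E=np.linalg.inv(np.array(c["extrinsics"]));
def proj(P):
    q=np.asarray(P)@E[:3,:3].T+E[:3,3];q=q*[1,-1,-1]
    return cv2.projectPoints(q,np.zeros(3),np.zeros(3),K,np.array(c["dist_coeffs"]))[0].reshape(-1,2)
a=np.radians(72.6);u=np.array([np.cos(a),np.sin(a)]);v=np.array([u[1],-u[0]])
def box(cc,L,W,z): return [[*(np.array(cc)+sx*u*L/2+sy*v*W/2),z] for sx,sy in((-1,-1),(-1,1),(1,1),(1,-1))]
print("casing",((proj(box((.5647,-.300),.2,.15,.07))-[325,210])*5).round().tolist())
print("lid bottom",((proj(box((s["tool_pos"][:2]-.001*u),.13,.084,s["tool_pos"][2]-.0325))-[325,210])*5).round().tolist())
E
```

```text
8.5167 [-0.04929415 -0.196809   -1.75436421] [ 0.56548983 -0.30091259  0.11461871] [2.53125644e+00 1.85828956e+00 9.13642574e-04] 0.013565444618614907
casing [[90.0, 401.0], [389.0, 403.0], [342.0, 203.0], [85.0, 203.0]]
lid bottom [[156.0, 344.0], [319.0, 345.0], [294.0, 217.0], [146.0, 216.0]]
```

View pics/side4.png

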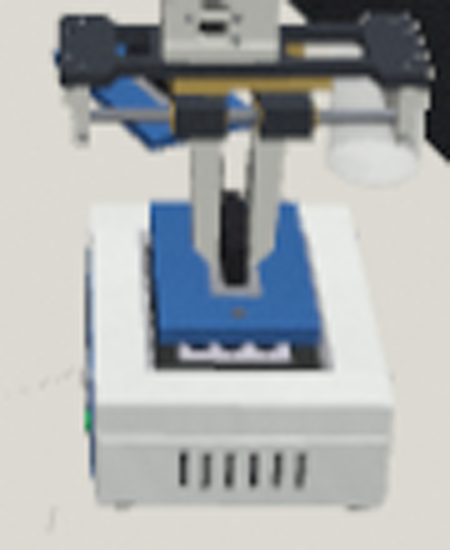

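View pics/top4.png

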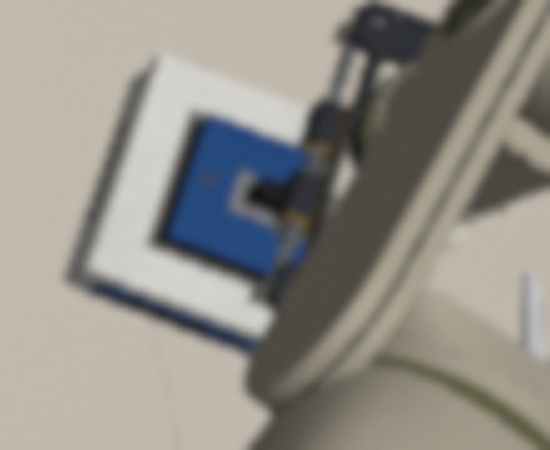

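Request:
send_rows(plan=[[[1, -0.0025, 0.009, 0, 0], [1, -0.0025, 0.009, 0, 0], [1, -0.0025, 0.009, 0, 0], [1, -0.0025, 0.009, 0, 0]]])

```text
t: 8.85
tool_pos: [0.5646, -0.2987, 0.1139]
orientation: [2.532, 1.859, 0.0]
force: [-0.3, 0.5, -2.0]
opening: 0.0132
gripper_force: 50.0
```

Request:
send_rows(plan=[[[1, 0, 0, -0.02, 0], [1, 0, 0, -0.04, 0], [1, 0, 0, -0.06, 0], [1, 0, 0, -0.06, 0], [1, 0, 0, -0.06, 0]]])

```text
t: 9.27
tool_pos: [0.564, -0.2984, 0.1008]
orientation: [-2.531, -1.858, 0.001]
force: [0.5, 0.3, -1.1]
opening: 0.0133
gripper_force: 50.0
```

Request:
send_rows(plan=[[[1, 0.003, -0.002, -0.006, 0], [1, 0.003, -0.002, -0.012, 0], [1, 0.003, -0.002, -0.018, 0], [1, 0.003, -0.002, -0.018, 0], [1, 0.003, -0.002, -0.018, 0]]])

```text
t: 9.68
tool_pos: [0.565, -0.2991, 0.098]
orientation: [-2.532, -1.859, 0.0]
force: [0.0, 0.2, -1.3]
opening: 0.0138
gripper_force: 50.0
```

Request:
send_rows(plan=[[[1, 0, 0, -0.005, 0], [1, 0, 0, -0.01, 0], [1, 0, 0, -0.01, 0], [1, 0, 0, -0.01, 0]]])

```text
t: 10.02
tool_pos: [0.565, -0.2991, 0.0959]
orientation: [-2.532, -1.859, 0.0]
force: [0.4, 0.2, -1.9]
opening: 0.0141
gripper_force: 50.0
```

Request:
send_rows(plan=[[[1, 0, 0, -0.003, 0], [1, 0, 0, -0.006, 0], [1, 0, 0, -0.01, 0], [1, 0, 0, -0.01, 0]]])

```text
t: 10.35
tool_pos: [0.5652, -0.2992, 0.0945]
orientation: [2.532, 1.859, 0.0]
force: [-2.3, 1.4, 4.0]
opening: 0.014
gripper_force: 50.0
```

Request:
send_rows(plan=[[[1, 0, 0, -0.003, 0], [1, 0, 0, -0.006, 0], [1, 0, 0, -0.01, 0], [1, 0, 0, -0.01, 0]]])

```text
t: 10.68
tool_pos: [0.5652, -0.2992, 0.092]
orientation: [2.532, 1.859, 0.0]
force: [-1.3, 1.5, 4.4]
opening: 0.0135
gripper_force: 50.0
```

Request:
send_rows(plan=[[[1, 0, 0, -0.002, 0], [1, 0, 0, -0.004, 0], [1, 0, 0, -0.006, 0], [1, 0, 0, -0.006, 0]]])

```text
t: 11.02
tool_pos: [0.5652, -0.2992, 0.0908]
orientation: [2.532, 1.859, 0.0]
force: [-1.4, 0.8, 3.3]
opening: 0.0139
gripper_force: 50.0
```

Request:
send_rows(plan=[[[1, 0, 0, -0.002, 0], [1, 0, 0, -0.004, 0], [1, 0, 0, -0.005, 0], [1, 0, 0, -0.005, 0], [1, 0, 0, -0.005, 0]]])

```text
t: 11.43
tool_pos: [0.5652, -0.2992, 0.0906]
orientation: [2.532, 1.859, 0.0]
force: [-3.7, 1.4, 9.0]
opening: 0.0137
gripper_force: 50.0
```

Request:
send_rows(plan=[[[1, 0, 0, -0.003, 0], [1, 0, 0, -0.006, 0], [1, 0, 0, -0.006, 0], [1, 0, 0, -0.006, 0], [1, 0, 0, -0.006, 0]]])

```text
t: 11.85
tool_pos: [0.5652, -0.2992, 0.0905]
orientation: [2.532, 1.859, 0.0]
force: [-7.5, 5.5, 17.9]
opening: 0.0138
gripper_force: 50.0
```

Request:
send_rows(plan=[[[1, 0, 0, 0.004, 0], [1, 0, 0, 0.008, 0], [1, 0, 0, 0.008, 0], [0.1, 0, 0, 0.008, 0], [0.1, 0, 0, 0.008, 0], [0.1, 0, 0, 0.008, 0], [0.1, 0, 0, 0.008, 0], [0.1, 0, 0, 0.008, 0], [0.1, 0, 0, 0.008, 0], [0.1, 0, 0, 0.008, 0]]])

```text
t: 12.68
tool_pos: [0.565, -0.2991, 0.0901]
orientation: [-2.532, -1.859, 0.0]
force: [-0.1, 0.3, -0.6]
opening: 0.0417
gripper_force: 0.0
```

Request:
send_rows(plan=[[[0.1, 0, 0, 0.03, 0], [0.1, 0, 0, 0.08, 0], [0.1, 0, 0, 0.15, 0], [0.1, 0, 0, 0.23, 0], [0.1, 0, 0, 0.3, 0], [0.1, 0, 0, 0.35, 0], [0.1, 0, 0, 0.35, 0]]])

```text
t: 13.27
tool_pos: [0.5669, -0.3002, 0.1648]
orientation: [2.528, 1.856, 0.004]
force: [0.4, 0.3, 0.2]
opening: 0.0415
gripper_force: 0.0
```

```bash
python3 - <<'E'
from h import *
im,d=viewer.read_camera("side");np.savez("side5.npz",im=im,d=d);b=(210,320,325,415)
cv2.imwrite("pics/side5.png",cv2.resize(im[b[0]:b[1],b[2]:b[3]],None,fx=5,fy=5,interpolation=cv2.INTER_CUBIC))
X=cloud("side",d);hsv=cv2.cvtColor(im,cv2.COLOR_BGR2HSV)
bl=cv2.inRange(hsv,(105,130,60),(125,255,255)).astype(bool)
def fit(m,name):
    P=X[m];P=P[np.isfinite(P).all(1)];c=np.median(P,0);A=np.c_[P[:,:2]-c[:2],np.ones(len(P))]
    k=np.abs(P[:,2]-c[2])<.012;s=np.linalg.lstsq(A[k],P[k,2],rcond=None)[0];print(name,k.sum(),"z mm",s[2]*1000,"slope mm/m",s[:2]*1000)
a=np.radians(72.6);u=np.array([np.cos(a),np.sin(a)]);v=np.array([u[1],-u[0]]);r=X[...,:2]-[.5647,-.3];lu,lv=r@u,r@v;z=X[...,2]
fit(bl&(abs(lu)<.06)&(abs(lv)<.038)&(z>.05)&(z<.09),"lid")
fit((z>.05)&(z<.09)&(((abs(lu)>.077)&(abs(lu)<.094)&(abs(lv)<.07))|((abs(lv)>.054)&(abs(lv)<.07)&(abs(lu)<.09))),"rim")
print(telemetry.read_state()["t"])
E
```

```text
lid 481 z mm 69.1487219435846 slope mm/m [-1.63509938  2.53551451]
rim 720 z mm 69.38394222883811 slope mm/m [ 0.40372619 -1.52498131]
13.3167
```

View pics/side5.png

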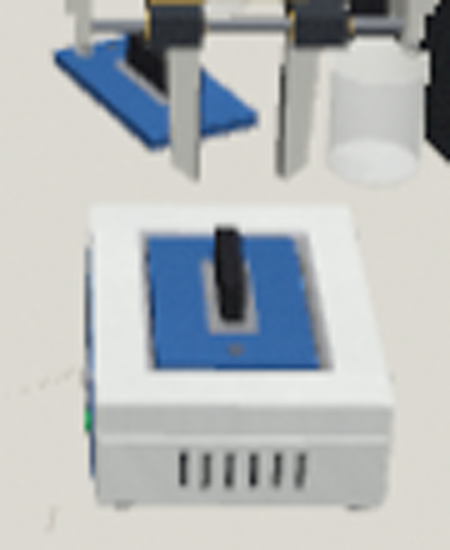

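The lid now sits level inside the rim. Its depth-plane height is 69.1 mm against 69.4 mm for the rim, with slopes under 3 mm/m. The gripper is clear, so I'm handing in.

Request:
send_rows(plan=[[[0.1, 0, 0, 0.1, 0], [0.1, 0, 0, 0.2, 0], [0.1, 0, 0, 0.2, 0], [0.1, 0, 0, 0.2, 0], [0.1, 0, 0, 0.2, 0]]])

```text
t: 13.73
tool_pos: [0.5646, -0.2988, 0.1987]
orientation: [-2.531, -1.858, 0.001]
force: [0.2, 0.2, 0.4]
opening: 0.0417
gripper_force: 0.0
```

```bash
python3 -c "
from plant import order
print(order.close_job())"
```

```text
the job is handed in; nothing more can be done
None
```

The 130 mm lid (lid_b) is in the heater opening, pressed down to its stop and flush with the rim to within about 0.3 mm by the side camera; the arm touched nothing else, and I handed the job in at about 14 s without seeing the verdict.

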